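Shut the centrifuge and start it with the two-key start box

TASK

Push the open lid of the bench centrifuge fully shut with the fingertips; then, with one fingertip on each, press both round keys of the small start box all the way down together, hold them down for a full three seconds and let them come up again. Leave the square stop key between them unpressed, do not slide or pick up the start box, leave the bottle, beaker and tube rack alone, and finish with the hand clear.

Things in the scene. Friction and masses are not known exactly. Their poses are not given: they have to be found in the camera images.
- lid (a joint): Angle of the centrifuge lid in rad: 0 is shut (level, resting on its stop), growing as it opens upward; starts between 0.4 and 0.9. A flat white plate 190 mm wide and 205 mm from front to back (a 70 mm wide lip adds 7 mm in the middle of the front), 14 mm thick. A stiff hinge: it stays at any angle and takes about 1 to 4 N at the front edge to push down. It does not latch.
- lid_hinge (a point): Middle of the lid's hinge axis, on the centrifuge's far upper edge, 134 mm above the bench. x axis: level, from the front of the centrifuge to its back (away from the robot); y axis: along the hinge; z up. It does not turn with the lid. The centrifuge is a fixed grey box 240 mm deep, 200 mm wide, 130 mm high; its middle lies 110 mm in front (-x) of this point.
- lid_front (a point): Point on the lid's upper face, midway across and near its front edge: 190 mm from the hinge axis along the lid and 14 mm above the lid's underside. It turns with the lid: its x axis points along the lid to the hinge and its z axis is the outward normal of the upper face. With the lid shut it lies 148 mm above the bench.
- start_box: Loose grey start box, 78 mm (its x) by 130 mm (its y), top face 43 mm above the bench, about 0.6 to 1 kg, on rubber feet; origin at the centre of its underside. The two round keys stand on its top at y = +30 mm and -30 mm, x = 0; the square stop key stands midway between.
- key_a_top (a point): Centre of the top of one round start key (at the box's +y end): a black cap 26 mm in diameter standing 14 mm above the box, so its top is 57 mm above the bench when up. The other key is 60 mm away, centre to centre, leaving 34 mm between their rims.
- key_b_top (a point): Centre of the top of the other round start key (at the box's -y end), the same size.
- key_a (a joint): How far the round key at the box's +y end is pressed, in m: 0 up, 0.006 all the way down. A spring returns it; about 1.2 N starts it and 4.5 N takes it all the way down (9 N for both keys).
- key_b (a joint): The same for the round key at the box's -y end.
- stop_key (a joint): How far the square stop key is pressed, in m: 0 up, 0.006 down. It is 18 mm square, in the middle of the box top, 8 mm high (6 mm lower than the round keys). Leave it up.
- reagent: Bystander: closed amber bottle, 66 mm in diameter and 130 mm high, loose; origin at the centre of its underside.
- beaker: Bystander: open glass beaker, 68 mm in diameter and 90 mm high, loose; origin at the centre of its underside.
- tube_rack: Bystander: white block 140 mm (x) by 62 mm (y) with upright tubes, 76 mm high in all, loose; origin at the centre of its underside.

How it is judged:
By the outcome, as a careful person would: the job done as asked, in the order asked, and still so for the second after the job is handed in, with the robot touching nothing.
It also fails if it takes over 54 s, if anything falls off the work surface, if the arm or the gripper's body presses on something with over 40 N, if the wrist force passes 120 N, or if a joint passes its speed limit or range.

ROBOT

A 7-joint arm with a two-finger parallel gripper is mounted at the origin on the work surface. World frame = base frame: x ahead of the robot, y to its left, z up, the work surface at z = 0. Lengths are in m, angles in rad, forces in N, time in s.
With the tool pointing down it reaches from about 0.4 to 0.875 m from the base axis. Payload 19.3 kg.
Tool frame: the origin (TCP) lies midway between the tips of the shut fingers; the grasp point (between the pads) lies 19 mm behind it; x points along the fingers, y is the direction in which the jaws open and shut, and the axes are right-handed (so a half turn about x gives the same grasp; the last joint's range is limited). The gripper opens to 85 mm and grips with 20 to 120 N. Pads are 22 mm wide; open, the fingers measure 114 mm over their backs; the gripper's body (76 mm by 85 mm) begins 54 mm behind the grasp point. The pads swing forward as they close: fully open they stand 13 mm farther back than shut.
Start: joints at [1.263, 0.521, -0.036, 1.599, 0.021, 1.021, -0.113], TCP at [0.147, -0.607, 0.231] pointing down, gripper open.
Joint ranges: [-2.91, 2.91], [-0.3, 2.13], [-1.5, 1.42], [0.17, 2.43], [-1.26, 4.41], [0.16, 1.93], [-2.52, 2.52]. Speed limits (rad/s): [1.89, 1.89, 2.39, 2.39, 3.01, 3.01, 3.01].

INTERFACE

Orientations are given as [roll, pitch, yaw] about the fixed x, y, z axes, in that order (R = Rz(yaw) Ry(pitch) Rx(roll)).
In Python, from workcell import bot gives the robot as it stands. The module is installed in compiled form; this text tells all that it offers.
- The arm moves only by the tool servo_tool, never from a script. Its argument "targets" is a list of rows, each an object of numbers: "x", "y", "z": the shift along the tool's x, y, z as a fraction of full scale; "wx", "wy", "wz": the turn, a rotation vector about the tool's x, y, z as a fraction of full scale. A call has 1 to 12 rows; each row is the pose to reach, as a shift and turn from the pose measured when the call began, along the tool's axes at that moment, turning the shorter way round; what a row does not reach only later rows make up. Full scale, the value 1, is 40 cm for a shift and 360 degrees for a turn. A row lasts 1/8 s, in which the tool goes at most 62.5 mm and 10.7 degrees, less where a joint would pass 70% of its speed; a pose out of reach is approached as far as the arm can. A call with a number of a shift or a turn outside -1 to 1 is refused whole. A call with a gripper value outside its range is refused whole. "grip" is the gripper command: -1 is shut, 1 is fully open, values between are in proportion, set as the call begins (left out, the last holds). The fingers move at their own pace and stop on an object; "squeeze" is the grip in N (left out, the last holds). Time passes only in rows, so rows that repeat a pose let the fingers close. It gives the time, the measured TCP pose, the force and the opening at its end, in the units of the state.
- bot.observe(): the state, without advancing time (a new reading comes with each control period).
- bot.grab_frame(name): name is "side" or "top"; returns (picture, depth): 480x640x3 uint8, red, green, blue; 480x640 float32, m along the optical axis (not along the pixel's ray), 0 where there is no reading.
- bot.get_calibration(name): a dict with "intrinsics" (3x3 intrinsics, pixels), "k1" (the pictures are not rectified: a ray, as slopes to the right and down, at radius r is drawn at 1 + k1 r^2 times it, then the intrinsics apply), "R" (3x3) and "t" (3): a world point X has camera coordinates R X + t. Camera axes: x right, y down, z forward; pixel columns grow to the right and rows downward; lengths in m; the calibration is good to about 2 mm. A picture is of the moment at which its call begins. get_calibration takes no time and is no camera call.
- bot.job_done(): hands the job in, once; it reports no verdict.
Trained networks look in the newest picture that a camera, given by its name, has taken for a name from the list of things; names that differ only in an ending like _2 or _b are one class to them, and where a whole thing is asked for, a point or a joint stands for the part that bears it (a point fixed in the world has none). Each returns a list of dicts, best first, with "confidence" (0 to 1); they miss things now and then, are a little off and sometimes report something else, mostly with a low value. They report only what shows in the picture. A call takes as long as a camera call.
- bot.trace(camera, target): "mask" (480x640 bool, what is visible of it) and "pixel" ([column, row] in pixels, amid what is visible of it).
The state is a dict: "clock": time; "qpos": joint angles; "qd": joint speeds; "joint_efforts": joint torques, N m; "position": TCP position; "tool_rot": TCP orientation; "force": force on the tool from outside, world axes, zero at the start; "moment": the same for the moment, N m; "grip_width": finger opening in m.
Only numpy, scipy, OpenCV 4.12 (cv2) and the standard library are available. Lean on these libraries where they do the work, as an engineer would, in place of code of your own. Each camera call takes 0.05 s, during which the arm holds its last target. There are 200 camera calls.

## Working session

There is one attempt and no reset: what is moved stays moved. The work goes in short steps, Python scripts to look and compute and a tool call to move; the robot and the scene stay as the last step left them, time stands still between calls to the robot, and variables do not carry over. Pictures are saved under pics/ and viewed, on a budget of 10 in all, crops included, one or two more only if the job needs it, and the job is handed in when it is done.

Besides the shell and the picture viewer there is one more tool, called after "Emit:" as a command line: name --argument value ..., lists and objects as JSON in quotes. servo_tool: Moves the arm, as the interface text tells. Shift numbers are shares of 40 cm and turn numbers shares of 360 degrees, none past 1 either way. Its arguments: {"type":"object","properties":{"targets":{"type":"array"},"grip":{"type":"number"},"squeeze":{"type":"number"}},"required":["targets"]}

```bash
mkdir -p pics
cat > h.py <<'E'
import numpy as np, cv2
from workcell import bot
from scipy.spatial.transform import Rotation as Ro
def cloud(name, depth, mask=None):
    c=bot.get_calibration(name); K=np.array(c["intrinsics"]); 
    m=depth>0
    if mask is not None: m&=mask
    v,u=np.nonzero(m)
    p=np.stack([u,v],1).astype(np.float64)[:,None]
    n=cv2.undistortPoints(p,K,np.array([c["k1"],0,0,0.]))[:,0]
    d=depth[v,u]; P=np.c_[n*d[:,None],d]
    return (P-np.array(c["t"]))@np.array(c["R"]), u, v
E
python3 - <<'E'
from h import *
ims=[]
for n in("side","top"):
    im,d=bot.grab_frame(n); np.savez(f"/tmp/{n}.npz",im=im,d=d)
    c=bot.get_calibration(n); print(n,np.round(-np.array(c["R"]).T@np.array(c["t"]),3))
    cv2.imwrite(f"pics/{n}0.png",im[:,:,::-1])
    for t in("lid_front","start_box","key_a_top","stop_key","reagent","beaker","tube_rack"):
        for r in bot.trace(n,t)[:3]:
            P,_,_=cloud(n,d,r["mask"]); 
            print(t,round(r["confidence"],2),np.round(r["pixel"]),r["mask"].sum(), np.round(np.median(P,0),3) if len(P) else None, np.round(np.percentile(P,[2,98],axis=0),3).tolist() if len(P) else None)
s=bot.observe(); print(s)
E
```

```text
side [0.584 1.004 0.948]
lid_front 0.96 [340. 172.] 2757 [ 0.573 -0.182  0.217] [[0.492, -0.595, 0.002], [0.66, -0.097, 0.279]]
start_box 0.65 [347. 310.] 1538 [0.555 0.193 0.043] [[0.508, 0.116, 0.01], [0.604, 0.241, 0.058]]
key_a_top 0.53 [351. 313.] 84 [0.546 0.206 0.056] [[0.535, 0.187, 0.046], [0.556, 0.214, 0.059]]
beaker 0.91 [355. 409.] 1310 [0.537 0.452 0.056] [[0.508, 0.431, 0.004], [0.566, 0.494, 0.09]]
tube_rack 0.59 [258. 275.] 1409 [0.794 0.043 0.023] [[0.728, -0.032, -0.001], [0.863, 0.063, 0.077]]
top [ 0.296 -0.018  1.558]
lid_front 0.91 [393. 252.] 4056 [ 0.563 -0.197  0.229] [[0.488, -0.289, 0.153], [0.653, -0.106, 0.281]]
start_box 0.93 [256. 269.] 1261 [0.546 0.169 0.044] [[0.502, 0.106, 0.026], [0.593, 0.23, 0.06]]
start_box 0.7 [246. 269.] 46 [0.54  0.199 0.057] [[0.531, 0.188, 0.051], [0.548, 0.208, 0.064]]
key_a_top 0.68 [252. 270.] 32 [0.549 0.171 0.051] [[0.541, 0.164, 0.043], [0.557, 0.178, 0.056]]
key_a_top 0.47 [245. 273.] 77 [0.541 0.199 0.057] [[0.529, 0.187, 0.043], [0.552, 0.213, 0.063]]
stop_key 0.5 [253. 266.] 40 [0.55  0.17  0.051] [[0.541, 0.161,
[... 308 characters left out ...]
.208, 0.064]]
{'clock': 0.8, 'qpos': array([ 1.26281781,  0.52142094, -0.03632243,  1.59951217,  0.02118194,
        1.02108299, -0.11281919]), 'qd': array([-8.25918471e-04, -4.45375114e-04,  8.31304446e-04, -1.62788068e-03,
        1.34651269e-05,  1.27819084e-03, -6.87884912e-04]), 'joint_efforts': array([ 2.41061025e-03, -9.26780677e+01,  1.97966225e+00, -3.70243585e+01,
        1.81259407e-02,  1.86100711e-03, -2.48257521e-05]), 'position': array([ 0.1472059 , -0.60740436,  0.2312731 ]), 'tool_rot': array([-2.10966681,  1.57074823,  1.26965249]), 'force': array([0.249883  , 0.52274592, 0.41797472]), 'moment': array([0.02612906, 0.00043016, 0.02197446]), 'grip_width': 0.08550901695744402}
```

View pics/side0.png

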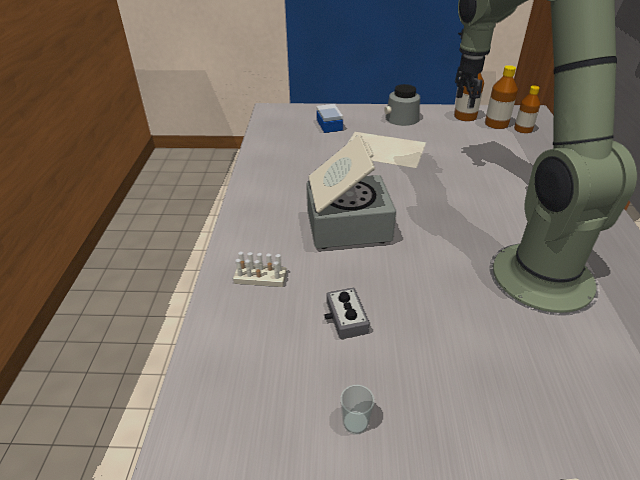

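View pics/top0.png

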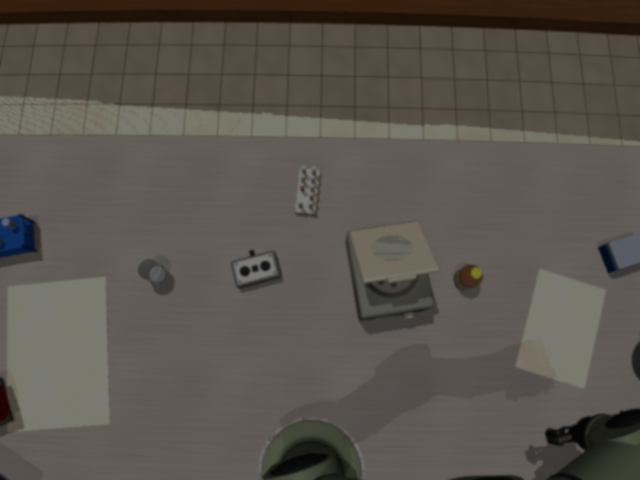

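The side view shows the lid open at about (340,172) and the start box at (347,312). The top view shows the box at (256,268), with round keys at about (245,271) and (265,266), and the lid at (393,252) with its hinge at the far edge. Next I'll measure the lid plane and the key centres.

Run:
```python
from h import *
for n in("side","top"):
    D=np.load(f"/tmp/{n}.npz"); im,d=D["im"],D["d"]; P,u,v=cloud(n,d); g=im[v,u].max(1)
    m=(np.abs(P[:,0]-.55)<.12)&(np.abs(P[:,1]-.17)<.12)
    t=m&(P[:,2]>.037)&(P[:,2]<.049)
    r=cv2.minAreaRect(P[t][:,:2].astype(np.float32)*1000); print(n,"box top",r, np.median(P[t],0))
    b=m&(P[:,2]>.03)&(P[:,2]<.07); r=cv2.minAreaRect(P[b][:,:2].astype(np.float32)*1000); print(" all",r)
    k=m&(P[:,2]>.047)&(P[:,2]<.068)&(g<70)
    c=P[k]; print(" keys n",k.sum())
    if k.sum()>6:
        _,l,cc=cv2.kmeans(c[:,:2].astype(np.float32),3,None,(3,50,1e-5),5,cv2.KMEANS_PP_CENTERS)
        for i in range(3): print("  ",cc[i].round(4),(l==i).sum(), np.median(c[l[:,0]==i][:,2]).round(4))
    for i,(a,q) in enumerate({}.items()): pass
    # lid plane
    m=(P[:,0]>.42)&(P[:,0]<.72)&(P[:,1]>-.34)&(P[:,1]<-.06)&(P[:,2]>.155)&(P[:,2]<.32)
    Q=P[m]
    for _ in range(8):
        c0=np.median(Q,0) if _==0 else Q.mean(0); w=np.linalg.svd(Q-c0,full_matrices=False)[2][2]; w*=np.sign(w[2])
        Q=P[m]; e=np.abs((Q-c0)@w); Q=Q[e<(.01 if _<4 else .005)]
    print(" lid n",w.round(3),"angle",np.arccos(w[2]).round(3),"yaw of down-slope normal",np.degrees(np.arctan2(-w[1],-w[0])).round(1),len(Q),m.sum(),c0.round(4),"zmax",Q[:,2].max())
    ax=np.array([-w[0],-w[1],0]);ax/=np.linalg.norm(ax); hy=np.cross([0,0,1],ax); s=np.cross(hy,w)
    for nm,a in(("along",s),("across",hy)): print("  ",nm,a.round(3),np.percentile((Q-c0)@a,[0.5,2,98,99.5]).round(4))
    # centrifuge top rectangle
    m=(P[:,0]>.35)&(P[:,0]<.75)&(P[:,1]>-.36)&(P[:,1]<-.02)&(P[:,2]>.12)&(P[:,2]<.136)
    print(" cf rect",cv2.minAreaRect(P[m][:,:2].astype(np.float32)*1000))
```

```text
side box top ((554.1213989257812, 171.0870819091797), (78.55729675292969, 135.14797973632812), 16.1389217376709) [0.55546912 0.18149679 0.04308888]
 all ((559.7647094726562, 173.2532196044922), (91.26118469238281, 136.17294311523438), 15.636042594909668)
 keys n 198
   [0.5453 0.2041] 84 0.056
   [0.5613 0.1467] 75 0.0557
   [0.5528 0.1744] 39 0.0509
 lid n [0.633 0.113 0.766] angle 0.698 yaw of down-slope normal -169.9 2348 2520 [ 0.5731 -0.1878  0.2205] zmax 0.28323158413527266
   along [-0.754 -0.134  0.643] [-0.1009 -0.0975  0.0922  0.099 ]
   across [ 0.175 -0.985  0.   ] [-0.0864 -0.0843  0.0972  0.1016]
 cf rect ((546.9412841796875, -199.21153259277344), (238.80364990234375, 203.70286560058594), 10.381677627563477)
top box top ((549.2440185546875, 170.4921875), (78.79131317138672, 130.24644470214844), 15.65313720703125) [0.54745334 0.1693531  0.0431813 ]
 all ((558.5137939453125, 172.87062072753906), (97.67633819580078, 130.7388916015625), 15.528197288513184)
 keys n 185
   [0.538  0.1984] 74 0.0572
   [0.5474 0.1702] 32 0.0512
   [0.5575 0.1386] 79 0.0559
 lid n [0.631 0.109 0.768] angle 0.695 yaw of down-slope normal -170.2 3736 3955 [ 0.5671 -0.1968  0.2246] zmax 0.2880782113233128
   along [-0.757 -0.131  0.641] [-0.1073 -0.1031  0.0889  0.0957]
   across [ 0.171 -0.985  0.   ] [-0.0929 -0.0897  0.0902  0.0937]
 cf rect ((543.5916748046875, -201.81227111816406), (238.08380126953125, 201.90821838378906), 9.804726600646973)
```

```bash
cat >> h.py <<'E'
def rows(wps):
    """wps: (x,y,z,jaw yaw deg), tool down -> rows relative to the present pose"""
    s=bot.observe(); R0=Ro.from_euler("xyz",s["tool_rot"]); p=s["position"]
    j=R0.apply([0,1,0]); print("t",s["clock"],"p",p.round(4),"jaw yaw",np.degrees(np.arctan2(j[1],j[0])).round(1),"F",s["force"].round(2),"w",s["grip_width"].round(4),"q",s["qpos"].round(2))
    for x,y,z,a in wps:
        d=R0.inv().apply(np.array([x,y,z])-p)/.4; best=None
        for k in(0,180):
            t=np.radians(a+k); yy=np.array([np.cos(t),np.sin(t),0]); xx=np.array([0,0,-1.])
            w=(R0.inv()*Ro.from_matrix(np.c_[xx,yy,np.cross(xx,yy)])).as_rotvec()
            if best is None or np.linalg.norm(w)<np.linalg.norm(best): best=w
        print("xyz",d.round(4),"w",(best/2/np.pi).round(4))
H=np.array([.653,-.181]); U=np.array([.985,.17])
def lid(th,s=.17,up=0):
    h=s*np.cos(th)-.014*np.sin(th); q=H-h*U
    return (*q,.134+s*np.sin(th)+.014*np.cos(th)+up,100.)
E
python3 - <<'E'
from h import *
a=lid(.7,up=.09); print(np.round(a,3))
rows([(.147,-.607,.36,100),(*a[:2],.36,100),a])
E
```

```text
[  0.534  -0.202   0.344 100.   ]Traceback (most recent call last):
  File "<stdin>", line 3, in <module>
  File "h.py", line 16, in rows
    j=R0.apply([0,1,0]); print("t",s["clock"],"p",p.round(4),"jaw yaw",np.degrees(np.arctan2(j[1],j[0])).round(1),"F",s["force"].round(2),"w",s["grip_width"].round(4),"q",s["qpos"].round(2))
                                                                                                                                              ^^^^^^^^^^^^^^^^^^^^^
AttributeError: 'float' object has no attribute 'round'
```

```bash
sed -i 's/s\["grip_width"\].round(4)/round(s["grip_width"],4)/' h.py
python3 - <<'E'
from h import *
a=lid(.7,up=.09)
rows([(.147,-.607,.36,100),(*a[:2],.36,100),a])
E
```

```text
t 0.8 p [ 0.1472 -0.6074  0.2313] jaw yaw -76.4 F [0.25 0.52 0.42] w 0.0855 q [ 1.26  0.52 -0.04  1.6   0.02  1.02 -0.11]
xyz [-3.218e-01 -1.100e-03  3.000e-04] w [ 0.0101 -0.      0.    ]
xyz [-0.3218 -0.7585 -1.1783] w [ 0.0101 -0.      0.    ]
xyz [-0.2823 -0.7585 -1.1783] w [ 0.0101 -0.      0.    ]
```

Emit:
servo_tool --targets '[{"x": -0.32},{"x": -0.32},{"x": -0.32,"y": -0.08,"z": -0.12},{"x": -0.32,"y": -0.16,"z": -0.25},{"x": -0.32,"y": -0.24,"z": -0.37},{"x": -0.32,"y": -0.32,"z": -0.5,"wx": 0.01},{"x": -0.32,"y": -0.4,"z": -0.62,"wx": 0.01},{"x": -0.32,"y": -0.48,"z": -0.75,"wx": 0.01},{"x": -0.32,"y": -0.56,"z": -0.87,"wx": 0.01},{"x": -0.32,"y": -0.64,"z": -1.0,"wx": 0.01},{"x": -0.32,"y": -0.64,"z": -1.0,"wx": 0.01}]' --grip -1

```text
$.targets[0]: bad value
```

Run:
```python
from h import *
rows([lid(.7,up=.07),lid(.7,up=.02),lid(.6),lid(.45),lid(.3),lid(.15),lid(0),lid(0,up=-.004)])
```

```text
t 0.8 p [ 0.1472 -0.6074  0.2313] jaw yaw -76.4 F [0.25 0.52 0.42] w 0.0855 q [ 1.26  0.52 -0.04  1.6   0.02  1.02 -0.11]
xyz [-0.2323 -0.7585 -1.1783] w [ 0.0101 -0.      0.    ]
xyz [-0.1073 -0.7584 -1.1783] w [ 0.0101 -0.      0.    ]
xyz [-0.0256 -0.7603 -1.1498] w [ 0.0101 -0.      0.    ]
xyz [ 0.0269 -0.7628 -1.1135] w [ 0.0101 -0.      0.    ]
xyz [ 0.0842 -0.7647 -1.0853] w [ 0.0101 -0.      0.    ]
xyz [ 0.1451 -0.7659 -1.0661] w [ 0.0101 -0.      0.    ]
xyz [ 0.2082 -0.7666 -1.0561] w [ 0.0101 -0.      0.    ]
xyz [ 0.2182 -0.7666 -1.0561] w [ 0.0101 -0.      0.    ]
```

Emit:
servo_tool --targets '[{"x": -0.32,"y": 0,"z": 0,"wx": 0,"wy": 0,"wz": 0},{"x": -0.32,"y": 0,"z": 0,"wx": 0,"wy": 0,"wz": 0},{"x": -0.32,"y": -0.08,"z": -0.12,"wx": 0,"wy": 0,"wz": 0},{"x": -0.32,"y": -0.16,"z": -0.25,"wx": 0,"wy": 0,"wz": 0},{"x": -0.32,"y": -0.24,"z": -0.37,"wx": 0,"wy": 0,"wz": 0},{"x": -0.32,"y": -0.32,"z": -0.5,"wx": 0.01,"wy": 0,"wz": 0},{"x": -0.32,"y": -0.4,"z": -0.62,"wx": 0.01,"wy": 0,"wz": 0},{"x": -0.32,"y": -0.48,"z": -0.75,"wx": 0.01,"wy": 0,"wz": 0},{"x": -0.32,"y": -0.56,"z": -0.87,"wx": 0.01,"wy": 0,"wz": 0},{"x": -0.32,"y": -0.64,"z": -1.0,"wx": 0.01,"wy": 0,"wz": 0},{"x": -0.32,"y": -0.64,"z": -1.0,"wx": 0.01,"wy": 0,"wz": 0},{"x": -0.32,"y": -0.64,"z": -1.0,"wx": 0.01,"wy": 0,"wz": 0}]' --grip -1

```text
clock: 2.3
position: [0.4754, -0.2647, 0.3592]
tool_rot: [0.495, 1.57, -2.471]
force: [-0.4, 0.2, 0.4]
grip_width: 0.0
```

Run:
```python
from h import *
rows([lid(.7,up=.07),lid(.7,up=.02),lid(.6),lid(.45),lid(.3),lid(.15),lid(0),lid(0,up=-.004)])
```

```text
t 2.3 p [ 0.4754 -0.2647  0.3592] jaw yaw -80.0 F [-0.37  0.17  0.35] w 0.0 q [ 0.59  0.29 -0.25  1.63  0.07  1.24 -1.07]
xyz [ 0.0875 -0.1299 -0.1712] w [ 0.0001  0.0001 -0.    ]
xyz [ 0.2125 -0.13   -0.1712] w [ 0.0001  0.0001 -0.    ]
xyz [ 0.2942 -0.1301 -0.1428] w [ 0.0001  0.0001 -0.    ]
xyz [ 0.3467 -0.1302 -0.1064] w [ 0.0001  0.0001 -0.    ]
xyz [ 0.404  -0.1304 -0.0782] w [ 0.0001  0.0001 -0.    ]
xyz [ 0.4649 -0.1305 -0.0589] w [ 0.0001  0.0001 -0.    ]
xyz [ 0.5281 -0.1305 -0.0489] w [ 0.0001  0.0001 -0.    ]
xyz [ 0.5381 -0.1305 -0.0489] w [ 0.0001  0.0001 -0.    ]
```

Emit:
servo_tool --targets '[{"x": 0.0,"y": -0.13,"z": -0.17,"wx": 0,"wy": 0,"wz": 0},{"x": 0.09,"y": -0.13,"z": -0.17,"wx": 0,"wy": 0,"wz": 0},{"x": 0.15,"y": -0.13,"z": -0.17,"wx": 0,"wy": 0,"wz": 0},{"x": 0.21,"y": -0.13,"z": -0.17,"wx": 0,"wy": 0,"wz": 0},{"x": 0.25,"y": -0.13,"z": -0.16,"wx": 0,"wy": 0,"wz": 0},{"x": 0.29,"y": -0.13,"z": -0.145,"wx": 0,"wy": 0,"wz": 0},{"x": 0.32,"y": -0.13,"z": -0.125,"wx": 0,"wy": 0,"wz": 0},{"x": 0.345,"y": -0.13,"z": -0.105,"wx": 0,"wy": 0,"wz": 0},{"x": 0.375,"y": -0.13,"z": -0.09,"wx": 0,"wy": 0,"wz": 0},{"x": 0.405,"y": -0.13,"z": -0.08,"wx": 0,"wy": 0,"wz": 0},{"x": 0.435,"y": -0.13,"z": -0.07,"wx": 0,"wy": 0,"wz": 0},{"x": 0.465,"y": -0.13,"z": -0.06,"wx": 0,"wy": 0,"wz": 0}]'

```text
clock: 3.8
position: [0.4899, -0.2093, 0.1724]
tool_rot: [0.754, 1.571, -2.212]
force: [0.0, 0.0, 0.4]
grip_width: 0.0002
```

Run:
```python
from h import *
rows([lid(0),lid(0,up=-.003)])
im,d=bot.grab_frame("side"); cv2.imwrite("pics/s1.png",im[100:280,200:500,::-1].repeat(2,0).repeat(2,1))
```

```text
t 3.8 p [ 0.4899 -0.2093  0.1724] jaw yaw -80.0 F [0.01 0.05 0.43] w 0.0002 q [ 0.49  0.46 -0.26  1.89  0.16  0.81 -1.25]
xyz [ 0.061  -0.0003  0.011 ] w [ 0.0001  0.     -0.    ]
xyz [ 0.0685 -0.0003  0.011 ] w [ 0.0001  0.     -0.    ]
```

View pics/s1.png

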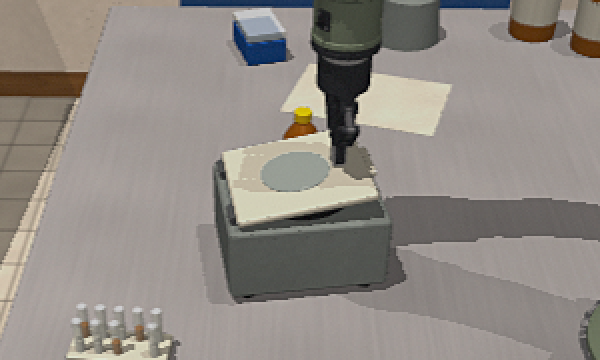

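The crop shows the fingertips on the lid at about (338,160). The lid is nearly shut, with the front edge still slightly raised, so I'll finish the push.

Emit:
servo_tool --targets '[{"x": 0.03,"y": 0,"z": 0.007,"wx": 0,"wy": 0,"wz": 0},{"x": 0.05,"y": 0,"z": 0.011,"wx": 0,"wy": 0,"wz": 0},{"x": 0.06,"y": 0,"z": 0.011,"wx": 0,"wy": 0,"wz": 0},{"x": 0.063,"y": 0,"z": 0.011,"wx": 0,"wy": 0,"wz": 0},{"x": 0.066,"y": 0,"z": 0.011,"wx": 0,"wy": 0,"wz": 0},{"x": 0.066,"y": 0,"z": 0.011,"wx": 0,"wy": 0,"wz": 0}]'

```text
clock: 4.6
position: [0.484, -0.2101, 0.1474]
tool_rot: [0.181, 1.568, -2.786]
force: [-23.8, 7.3, 64.4]
grip_width: -0.0003
```

Emit:
servo_tool --targets '[{"x": -0.05,"y": 0,"z": 0,"wx": 0,"wy": 0,"wz": 0},{"x": -0.15,"y": 0,"z": 0,"wx": 0,"wy": 0,"wz": 0},{"x": -0.25,"y": 0,"z": 0,"wx": 0,"wy": 0,"wz": 0},{"x": -0.25,"y": -0.12,"z": 0,"wx": 0,"wy": 0,"wz": 0},{"x": -0.25,"y": -0.25,"z": 0,"wx": 0,"wy": 0,"wz": 0}]'

```text
clock: 5.22
position: [0.4668, -0.1107, 0.2476]
tool_rot: [0.577, 1.569, -2.391]
force: [0.5, 0.5, -0.4]
grip_width: 0.0002
```

Run:
```python
from h import *
rows([(.55,.171,.2,106),(.55,.171,.12,106)])
im,d=bot.grab_frame("side"); cv2.imwrite("pics/s2.png",im[100:340,200:500,::-1].repeat(2,0).repeat(2,1))
P,u,v=cloud("side",d); q=(P[:,:2]-H); a=q@U; b=q@[-.17,.985]
m=(a>-.195)&(a<-.01)&(np.abs(b)<.085)&(P[:,2]>.13)&(P[:,2]<.2)
c=np.linalg.lstsq(np.c_[a[m],np.ones(m.sum())],P[m,2],rcond=None)[0]; print("lid slope",c, np.median(P[m,2]),m.sum())
```

```text
t 5.225 p [ 0.4668 -0.1107  0.2476] jaw yaw -80.1 F [ 0.52  0.5  -0.38] w 0.0002 q [ 0.38  0.29 -0.33  1.94  0.11  0.94 -1.4 ]
xyz [ 0.1181 -0.6579 -0.3264] w [-0.0169  0.0002 -0.0001]
xyz [ 0.3181 -0.658  -0.3267] w [-0.0169  0.0002 -0.0001]
lid slope [-0.00094075  0.14770712] 0.14783851857319352 2014
```

View pics/s2.png

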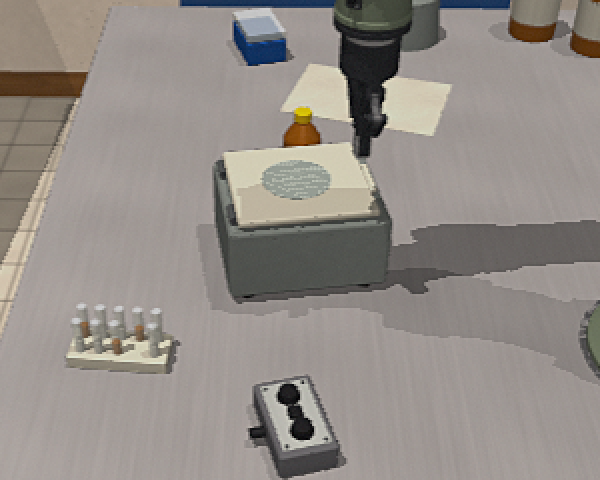

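The lid is level (slope −0.001, height 0.148), so it is shut. The start box is at crop (295,425) with keys at (288,393) and (302,428), and nothing stands in the way.

Emit:
servo_tool --targets '[{"x": 0.0,"y": -0.13,"z": -0.06,"wx": 0,"wy": 0,"wz": 0},{"x": 0.0,"y": -0.26,"z": -0.13,"wx": -0.01,"wy": 0,"wz": 0},{"x": 0.0,"y": -0.39,"z": -0.2,"wx": -0.017,"wy": 0,"wz": 0},{"x": 0.06,"y": -0.52,"z": -0.26,"wx": -0.017,"wy": 0,"wz": 0},{"x": 0.12,"y": -0.658,"z": -0.326,"wx": -0.017,"wy": 0,"wz": 0},{"x": 0.22,"y": -0.658,"z": -0.326,"wx": -0.017,"wy": 0,"wz": 0},{"x": 0.318,"y": -0.658,"z": -0.326,"wx": -0.017,"wy": 0,"wz": 0},{"x": 0.318,"y": -0.658,"z": -0.326,"wx": -0.017,"wy": 0,"wz": 0},{"x": 0.318,"y": -0.658,"z": -0.326,"wx": -0.017,"wy": 0,"wz": 0},{"x": 0.318,"y": -0.658,"z": -0.326,"wx": -0.017,"wy": 0,"wz": 0}]' --grip 0.07

```text
clock: 6.52
position: [0.5478, 0.1785, 0.1223]
tool_rot: [-2.147, 1.569, 1.28]
force: [0.4, -0.2, -0.2]
grip_width: 0.0453
```

Run:
```python
from h import *
rows([(.55,.171,.075,106),(.55,.171,.065,106),(.55,.171,.057,106)])
for n,(r0,c0) in {"side":(220,270),"top":(200,180)}.items():
    im,d=bot.grab_frame(n); cv2.imwrite(f"pics/{n}3.png",cv2.resize(im[r0:r0+130,c0:c0+150,::-1],None,fx=4,fy=4))
    P,u,v=cloud(n,d)
    m=(np.abs(P[:,0]-.55)<.08)&(np.abs(P[:,1]-.171)<.08)&(P[:,2]>.1)&(P[:,2]<.16)
    for lo in(.1,.115,.13,.145): 
        k=m&(P[:,2]>=lo)&(P[:,2]<lo+.015); print(n,lo,k.sum(), np.round(np.c_[P[k].min(0),P[k].max(0)],3)[:2].tolist() if k.any() else "")
```

```text
t 6.525 p [0.5478 0.1785 0.1223] jaw yaw -73.6 F [ 0.4  -0.15 -0.18] w 0.0453 q [-0.15  0.6  -0.38  1.81  0.31  0.78 -1.97]
xyz [1.182e-01 1.960e-02 1.000e-04] w [ 0.001  -0.0002  0.0002]
xyz [1.432e-01 1.960e-02 1.000e-04] w [ 0.001  -0.0002  0.0002]
xyz [0.1632 0.0197 0.0002] w [ 0.001  -0.0002  0.0002]
side 0.1 0 
side 0.115 16 [[0.532, 0.562], [0.155, 0.211]]
side 0.13 58 [[0.53, 0.567], [0.154, 0.216]]
side 0.145 56 [[0.533, 0.568], [0.153, 0.216]]
top 0.1 0 
top 0.115 0 
top 0.13 0 
top 0.145 0
```

View pics/side3.png

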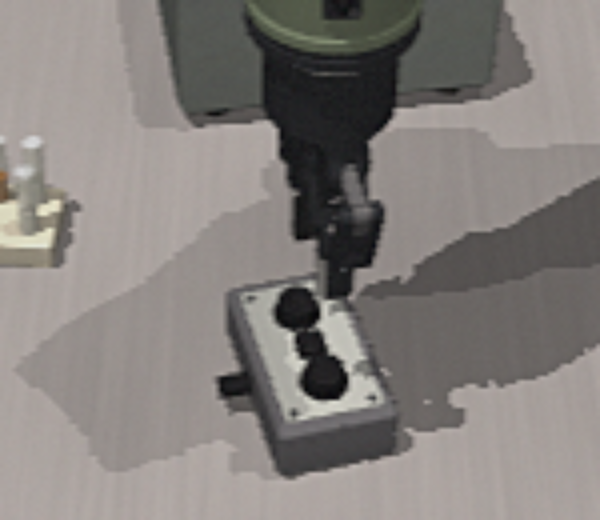

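View pics/top3.png

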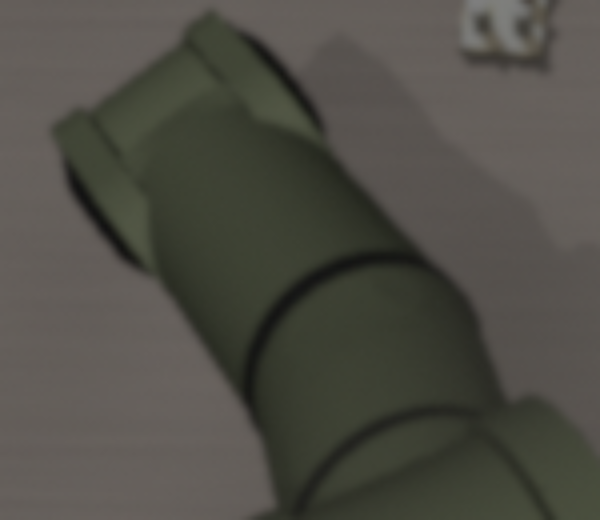

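The side crop shows the open fingers above the keys, which are at crop (297,307) and (324,376). The top view is blocked by the arm. The TCP is about 8 mm off target along the jaw axis, so I'll correct that while still high and then come down.

Emit:
servo_tool --targets '[{"x": 0.0,"y": 0.0195,"z": 0.003,"wx": 0.001,"wy": 0,"wz": 0},{"x": 0.04,"y": 0.0195,"z": 0.003,"wx": 0.001,"wy": 0,"wz": 0},{"x": 0.08,"y": 0.0195,"z": 0.003,"wx": 0.001,"wy": 0,"wz": 0},{"x": 0.12,"y": 0.0195,"z": 0.003,"wx": 0.001,"wy": 0,"wz": 0},{"x": 0.12,"y": 0.0195,"z": 0.003,"wx": 0.001,"wy": 0,"wz": 0},{"x": 0.12,"y": 0.0195,"z": 0.003,"wx": 0.001,"wy": 0,"wz": 0}]'

```text
clock: 7.38
position: [0.5486, 0.1708, 0.0739]
tool_rot: [-1.811, 1.569, 1.61]
force: [-0.4, -0.0, 0.0]
grip_width: 0.046
```

Run:
```python
from h import *
rows([(.551,.171,.06,106)])
im,d=bot.grab_frame("side"); cv2.imwrite("pics/s4.png",cv2.resize(im[250:350,290:410,::-1],None,fx=5,fy=5,interpolation=2))
P,u,v=cloud("side",d)
# reproject expected finger tips / key centres
c=bot.get_calibration("side"); s=bot.observe(); p=s["position"]; j=Ro.from_euler("xyz",s["tool_rot"]).apply([0,1,0])
for k in(-.03,.03):
    X=np.array([p+k*j]); px=cv2.projectPoints(X,cv2.Rodrigues(np.array(c["R"]))[0],np.array(c["t"]),np.array(c["intrinsics"]),np.array([c["k1"],0,0,0.]))[0].ravel()
    print("fingertip crop px",((px-[290,250])*5).round())
```

```text
t 7.375 p [0.5486 0.1708 0.0739] jaw yaw -74.0 F [-0.39 -0.03  0.04] w 0.046 q [-0.16  0.67 -0.35  1.84  0.34  0.69 -2.  ]
xyz [ 0.0347  0.0013 -0.0058] w [ 0.0001 -0.0001  0.0003]
fingertip crop px [312. 283.]
fingertip crop px [278. 198.]
```

View pics/s4.png

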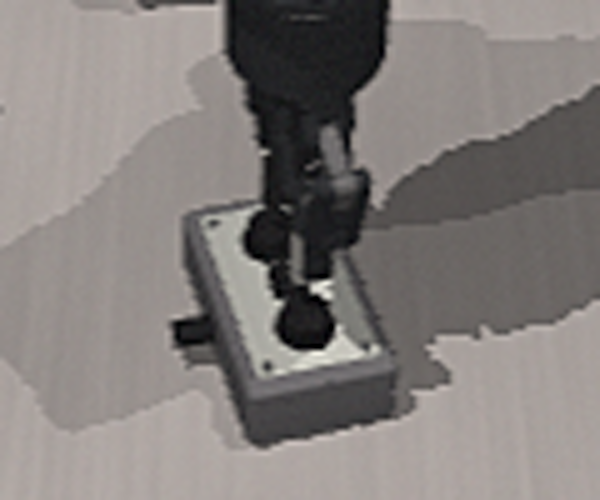

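The near fingertip is at about crop (317,275) and key A at about (305,315). I'll project the descent point to see whether it lands on the key.

Run:
```python
from h import *
c=bot.get_calibration("side"); s=bot.observe(); p=s["position"]; j=Ro.from_euler("xyz",s["tool_rot"]).apply([0,1,0])
def pr(X): return ((cv2.projectPoints(np.array([X]),cv2.Rodrigues(np.array(c["R"]))[0],np.array(c["t"]),np.array(c["intrinsics"]),np.array([c["k1"],0,0,0.]))[0].ravel()-[290,250])*5).round()
for z in(.08,.074,.057):
  print(z,[pr([*(p+k*j)[:2],z]) for k in(-.03,.03)])
print("at .551,.171",[pr([.551-.276*k,.171+.961*k,.057]) for k in(.03,-.03)])
print("dx 5mm",pr([.556,.171,.057])-pr([.551,.171,.057]),"dy",pr([.551,.176,.057])-pr([.551,.171,.057]))
im=cv2.imread("pics/s4.png").max(2)
for (x0,y0,x1,y1) in((270,280,345,350),(240,205,272,262)):
  w=(im[y0:y1,x0:x1]<45).astype(np.uint8); n,l,st,ce=cv2.connectedComponentsWithStats(w); i=1+st[1:,4].argmax(); print(st[i]+[x0,y0,0,0,0],ce[i]+[x0,y0])
```

```text
0.08 [array([313., 275.]), array([278., 190.])]
0.074 [array([312., 284.]), array([278., 198.])]
0.057 [array([311., 307.]), array([277., 222.])]
at .551,.171 [array([307., 307.]), array([273., 222.])]
dx 5mm [-10.   0.] dy [0. 7.]
[ 272  280   62   69 2888] [302.68698061 317.2316482 ]
[ 245  205   27   57 1137] [260.20316623 235.77924362]
```

Emit:
servo_tool --targets '[{"x": 0.01,"y": 0,"z": -0.0115,"wx": 0,"wy": 0,"wz": 0},{"x": 0.03,"y": 0,"z": -0.0115,"wx": 0,"wy": 0,"wz": 0},{"x": 0.045,"y": 0,"z": -0.0115,"wx": 0,"wy": 0,"wz": 0},{"x": 0.05,"y": 0,"z": -0.0115,"wx": 0,"wy": 0,"wz": 0},{"x": 0.05,"y": 0,"z": -0.0115,"wx": 0,"wy": 0,"wz": 0}]'

```text
clock: 8.05
position: [0.553, 0.172, 0.0541]
tool_rot: [-1.74, 1.569, 1.681]
force: [-2.0, -1.0, 3.0]
grip_width: 0.0457
```

Run:
```python
from h import *
rows([(.553,.172,.045,106)])
im,d=bot.grab_frame("side"); cv2.imwrite("pics/s5.png",cv2.resize(im[250:350,290:410,::-1],None,fx=5,fy=5,interpolation=2))
```

```text
t 8.05 p [0.553  0.172  0.0541] jaw yaw -74.0 F [-1.98 -1.01  3.03] w 0.0457 q [-0.17  0.71 -0.34  1.83  0.36  0.66 -2.01]
xyz [ 0.0226  0.0001 -0.0001] w [ 0.0001 -0.      0.0002]
```

View pics/s5.png

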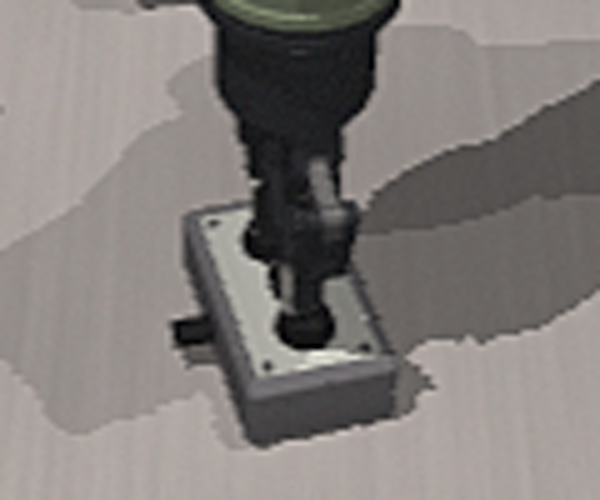

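The near finger sits on key A at crop (307,310), and the 3 N reading says both keys are just touched. I'll press on gradually.

Emit:
servo_tool --targets '[{"x": 0.003,"y": 0,"z": 0,"wx": 0,"wy": 0,"wz": 0},{"x": 0.006,"y": 0,"z": 0,"wx": 0,"wy": 0,"wz": 0},{"x": 0.009,"y": 0,"z": 0,"wx": 0,"wy": 0,"wz": 0},{"x": 0.0115,"y": 0,"z": 0,"wx": 0,"wy": 0,"wz": 0},{"x": 0.0115,"y": 0,"z": 0,"wx": 0,"wy": 0,"wz": 0}]'

```text
clock: 8.72
position: [0.553, 0.172, 0.0497]
tool_rot: [-1.946, 1.569, 1.476]
force: [-2.2, -0.7, 7.0]
grip_width: 0.046
```

Emit:
servo_tool --targets '[{"x": 0.002,"y": 0,"z": 0,"wx": 0,"wy": 0,"wz": 0},{"x": 0.004,"y": 0,"z": 0,"wx": 0,"wy": 0,"wz": 0},{"x": 0.0055,"y": 0,"z": 0,"wx": 0,"wy": 0,"wz": 0},{"x": 0.0055,"y": 0,"z": 0,"wx": 0,"wy": 0,"wz": 0}]'

```text
clock: 9.22
position: [0.5531, 0.1721, 0.0485]
tool_rot: [-2.354, 1.569, 1.067]
force: [-8.2, -3.5, 24.6]
grip_width: 0.0461
```

Run:
```python
from h import *
s=bot.observe(); print(s["position"],s["force"],s["moment"])
```

```text
[0.55311377 0.17208133 0.0485381 ] [-8.23506355 -3.46552155 24.6348435 ] [-0.74981946  1.85453232 -0.02245636]
```

At 24.6 N the keys have reached their stops. The moment matches lateral force times lever arm, so the two fingers share the load equally. Now I'll hold.

Emit:
servo_tool --targets '[{"x": 0.0025,"y": 0,"z": 0,"wx": 0,"wy": 0,"wz": 0},{"x": 0.0025,"y": 0,"z": 0,"wx": 0,"wy": 0,"wz": 0},{"x": 0.0025,"y": 0,"z": 0,"wx": 0,"wy": 0,"wz": 0},{"x": 0.0025,"y": 0,"z": 0,"wx": 0,"wy": 0,"wz": 0}]'

```text
clock: 9.72
position: [0.5531, 0.1721, 0.0485]
tool_rot: [-2.709, 1.569, 0.712]
force: [-7.6, -3.3, 25.0]
grip_width: 0.0456
```

Run:
```python
from h import *
s=bot.observe(); print(s["position"],s["force"],s["moment"])
```

```text
[0.55309992 0.17205206 0.04852082] [-7.55909429 -3.29538695 25.00283313] [-0.79332993  1.9705183   0.03191337]
```

Stable at 25 N. I'll hold for 12 rows three times, well past three seconds.

Emit:
servo_tool --targets '[{"x": 0.0025,"y": 0,"z": 0,"wx": 0,"wy": 0,"wz": 0},{"x": 0.0025,"y": 0,"z": 0,"wx": 0,"wy": 0,"wz": 0},{"x": 0.0025,"y": 0,"z": 0,"wx": 0,"wy": 0,"wz": 0},{"x": 0.0025,"y": 0,"z": 0,"wx": 0,"wy": 0,"wz": 0},{"x": 0.0025,"y": 0,"z": 0,"wx": 0,"wy": 0,"wz": 0},{"x": 0.0025,"y": 0,"z": 0,"wx": 0,"wy": 0,"wz": 0},{"x": 0.0025,"y": 0,"z": 0,"wx": 0,"wy": 0,"wz": 0},{"x": 0.0025,"y": 0,"z": 0,"wx": 0,"wy": 0,"wz": 0},{"x": 0.0025,"y": 0,"z": 0,"wx": 0,"wy": 0,"wz": 0},{"x": 0.0025,"y": 0,"z": 0,"wx": 0,"wy": 0,"wz": 0},{"x": 0.0025,"y": 0,"z": 0,"wx": 0,"wy": 0,"wz": 0},{"x": 0.0025,"y": 0,"z": 0,"wx": 0,"wy": 0,"wz": 0}]'

```text
clock: 11.22
position: [0.5531, 0.1721, 0.0485]
tool_rot: [-3.044, 1.569, 0.377]
force: [-8.4, -3.2, 24.6]
grip_width: 0.0457
```

Run:
```python
from h import *
im,d=bot.grab_frame("side"); cv2.imwrite("pics/s6.png",cv2.resize(im[250:350,290:410,::-1],None,fx=5,fy=5,interpolation=2))
```

```text
(no output)
```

View pics/s6.png

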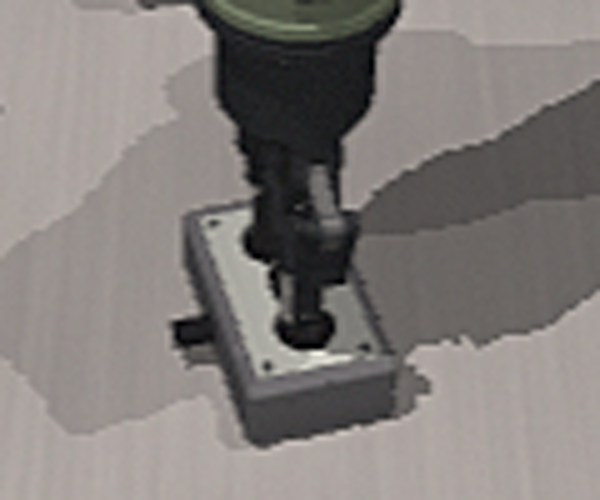

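Key A at crop (305,328) is pressed nearly flush under the finger. The box has not moved: its lower corner is still at (260,445). I'll keep holding.

Emit:
servo_tool --targets '[{"x": 0.0025,"y": 0,"z": 0,"wx": 0,"wy": 0,"wz": 0},{"x": 0.0025,"y": 0,"z": 0,"wx": 0,"wy": 0,"wz": 0},{"x": 0.0025,"y": 0,"z": 0,"wx": 0,"wy": 0,"wz": 0},{"x": 0.0025,"y": 0,"z": 0,"wx": 0,"wy": 0,"wz": 0},{"x": 0.0025,"y": 0,"z": 0,"wx": 0,"wy": 0,"wz": 0},{"x": 0.0025,"y": 0,"z": 0,"wx": 0,"wy": 0,"wz": 0},{"x": 0.0025,"y": 0,"z": 0,"wx": 0,"wy": 0,"wz": 0},{"x": 0.0025,"y": 0,"z": 0,"wx": 0,"wy": 0,"wz": 0},{"x": 0.0025,"y": 0,"z": 0,"wx": 0,"wy": 0,"wz": 0},{"x": 0.0025,"y": 0,"z": 0,"wx": 0,"wy": 0,"wz": 0},{"x": 0.0025,"y": 0,"z": 0,"wx": 0,"wy": 0,"wz": 0},{"x": 0.0025,"y": 0,"z": 0,"wx": 0,"wy": 0,"wz": 0}]'

```text
clock: 12.78
position: [0.5531, 0.1721, 0.0485]
tool_rot: [2.994, 1.569, 0.132]
force: [-9.6, -3.2, 25.1]
grip_width: 0.0452
```

Emit:
servo_tool --targets '[{"x": 0.0025,"y": 0,"z": 0,"wx": 0,"wy": 0,"wz": 0},{"x": 0.0025,"y": 0,"z": 0,"wx": 0,"wy": 0,"wz": 0},{"x": 0.0025,"y": 0,"z": 0,"wx": 0,"wy": 0,"wz": 0},{"x": 0.0025,"y": 0,"z": 0,"wx": 0,"wy": 0,"wz": 0},{"x": 0.0025,"y": 0,"z": 0,"wx": 0,"wy": 0,"wz": 0},{"x": 0.0025,"y": 0,"z": 0,"wx": 0,"wy": 0,"wz": 0}]'

```text
clock: 13.52
position: [0.5532, 0.1721, 0.0485]
tool_rot: [2.87, 1.568, 0.007]
force: [-10.0, -3.9, 25.5]
grip_width: 0.0457
```

Emit:
servo_tool --targets '[{"x": -0.01,"y": 0,"z": 0,"wx": 0,"wy": 0,"wz": 0},{"x": -0.03,"y": 0,"z": 0,"wx": 0,"wy": 0,"wz": 0},{"x": -0.1,"y": 0,"z": 0,"wx": 0,"wy": 0,"wz": 0},{"x": -0.25,"y": 0,"z": 0,"wx": 0,"wy": 0,"wz": 0},{"x": -0.4,"y": 0,"z": 0.1,"wx": 0,"wy": 0,"wz": 0},{"x": -0.5,"y": 0,"z": 0.2,"wx": 0,"wy": 0,"wz": 0},{"x": -0.5,"y": 0,"z": 0.2,"wx": 0,"wy": 0,"wz": 0},{"x": -0.5,"y": 0,"z": 0.2,"wx": 0,"wy": 0,"wz": 0}]'

```text
clock: 14.52
position: [0.4762, 0.1499, 0.2485]
tool_rot: [2.873, 1.568, 0.01]
force: [0.0, 0.0, -0.9]
grip_width: 0.0455
```

Run:
```python
from h import *
s=bot.observe(); print(s["clock"],s["position"],s["force"],np.abs(s["qd"]).max())
im,d=bot.grab_frame("side"); cv2.imwrite("pics/s7.png",im[:,:,::-1])
P,u,v=cloud("side",d); g=im[v,u].max(1)
m=(np.abs(P[:,0]-.55)<.09)&(np.abs(P[:,1]-.171)<.09)&(P[:,2]>.037)&(P[:,2]<.049)
print("box",cv2.minAreaRect(P[m][:,:2].astype(np.float32)*1000))
k=(np.abs(P[:,0]-.55)<.05)&(np.abs(P[:,1]-.171)<.06)&(P[:,2]>.047)&(P[:,2]<.068)&(g<70); c=P[k]
_,l,cc=cv2.kmeans(c[:,:2].astype(np.float32),3,None,(3,50,1e-5),5,cv2.KMEANS_PP_CENTERS)
for i in range(3): print("  ",cc[i].round(4),(l==i).sum(), np.median(c[l[:,0]==i][:,2]).round(4))
q=(P[:,:2]-H); a=q@U; b=q@[-.17,.985]
m=(a>-.195)&(a<-.01)&(np.abs(b)<.085)&(P[:,2]>.13)&(P[:,2]<.2)
print("lid slope",np.polyfit(a[m],P[m,2],1))
```

```text
14.525 [0.47616897 0.14989551 0.24845882] [ 0.0274928   0.01433136 -0.88075978] 0.042193311276998734
box ((553.537841796875, 172.46783447265625), (78.40924072265625, 132.68678283691406), 16.185823440551758)
   [0.545  0.2038] 85 0.0557
   [0.5619 0.1463] 76 0.0556
   [0.5531 0.174 ] 38 0.0498
lid slope [-0.00050008  0.14779741]
```

View pics/s7.png

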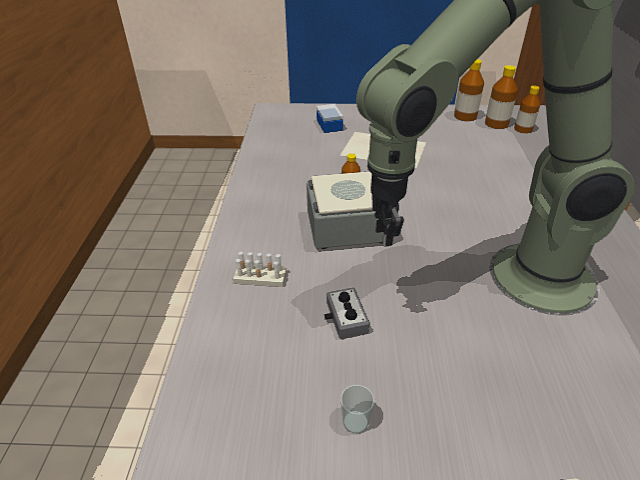

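The lid (345,187) is shut, the box (347,312) is in place with its keys up, and the hand is clear. The beaker (357,408), rack (260,270) and bottle (351,163) stand as they were.

```bash
python3 -c "
from h import *
print(bot.job_done())"
```

```text
the job is handed in; nothing more can be done
None
```

The lid is shut, both round keys were pressed to the bottom together and released, and I handed the job in at about 14.6 s.

- **Lid:** The shut fingertips pushed it onto its stop. The last measurement gave a slope of about 0 rad and a height of 148 mm. The stop was met harder than needed, with about 69 N at the wrist against the 120 N limit.
- **Keys:** They were held for about 4.3 s at a steady 25 N, against the 9 N needed for both. Travel was about 6 mm, and the wrist moment showed the load shared evenly between the two fingers. Afterwards both key tops measured about 56 mm, the same as before.
- **Stop key and box:** The stop key measured about 50 mm high afterwards, against 51 mm before, within the depth noise. The box stayed within about 1.5 mm of its first measurement. The side load on it while holding was about 9 to 11 N.
- **Surroundings:** The beaker, tube rack and bottle look untouched in the last picture. The hand ended clear at 0.25 m height with no contact force.

The two cameras disagreed by about 5 to 8 mm on the key positions. I took roughly the middle and corrected it against the fingertips in the side view. The top view was blocked by the arm during the press.

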